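Load a slide plate under a spring clip

TASK

Load the flat metal slide plate into its jig using fingertips only: press the spring clip's long paddle down with one fingertip so that its jaw lifts, and while you hold it down push the plate by its upturned end with the other fingertip, under the jaw, until it is fully home against the end stop. Then let the clip come down on the plate and take the hand away clear of everything. Do not lift the plate, and do not disturb the tools lying around.

Things in the scene. Friction and masses are not known exactly. Their poses are not given: they have to be found in the camera images.
- slide_jig: Fixed jig: dark steel base 195 x 145 x 10 mm (x -115 to +80, y -76.5 to +68.5 mm) with a guided track and a rocking spring clip. Origin on the bench surface; z up, +x along the track towards the end stop (roughly away from the robot), +y towards the paddle side. The clip turns on a shaft along x at y = +15, z = 18 mm; its end bearings (x = -109 and +70 mm) are 26 mm high.
- track_home (a point): Point on the track floor (10 mm above the bench) at the foot of the end stop's face, on the track's centre line: jig x = +62, y = -35 mm. The track runs to it along jig +x between two rails 6 mm wide (47 mm between them), rail tops 18 mm above the bench, x = -105 to +60 mm. The stop is a block 30 mm high above the bench.
- jaw (a point): Lowest point of the clip's jaw, over the track's centre line, jig x = 51 mm (jaw x = 45 to 57 mm, blunt). At rest it is 2.5 mm above the track floor and bars the way to the plate; with the paddle fully down it is 22 mm above the floor. The arm that carries it stands up to 33 mm above the bench at rest, 54 mm with the paddle down.
- slide_plate: Loose flat aluminium plate 80 (x) x 44 (y) x 8 (z) mm, 0.2 kg, on the track floor between the rails. Origin at the centre of its underside, axes as the jig's. At its rear end (x = -40 to -35 mm, nearest the robot) an upturned lip, 40 mm wide, its top 34 mm above the bench, is pushed towards +x. Origin at jig x = -20 to 0 mm at the start, +22 mm when home against the stop.
- paddle (a point): Point on the upper face of the clip's paddle, half-way along, 30 mm out from the shaft; moves with the clip. The paddle is smooth steel, 105 mm long beside the track (jig x = -105 to 0), reaching 6 to 50 mm out from the shaft (jig y = +21 to +65 when level). At rest it slopes up outwards by 0.4 rad, this point 33 mm above the bench; fully down it is level, 22 mm above it. A fingertip can slide along it.
- clip (a joint): Angle of the spring clip, rad: 0 at rest (jaw down), 0.4 with the paddle fully down (hard stop). The jaw passes over the plate from about 0.12; above 0.2 it is well clear. Pressed 30 mm out from the shaft, the spring pushes back with about 3.5 N at rest, 7.5 N at the stop. With the plate home and the clip let go it reads about 0.11, the jaw bearing on the plate.
- plug_gauge: Bystander: plug gauge 89 mm long, 23 mm wide, 20 mm high, lying on the bench beside the paddle side of the jig. Origin under its centre.
- hex_key: Bystander: hex key 100 x 42 x 6 mm lying on the bench beside the track side of the jig. Origin under its centre.
- screwdriver: Bystander: screwdriver 215 mm long, 26 mm thick, on the bench to the right. Origin under its centre.
- pliers: Bystander: pliers 190 x 51 x 13 mm on the bench to the right. Origin under their centre.
- spanner: Bystander: spanner 157 x 25 x 8 mm on the bench to the right. Origin under its centre.
Mind the look-alikes: they are no part of the job. Several things have the shape of the slide_plate; the one meant has the colours described above.

How it is judged:
By the outcome, as a careful person would: the job done as asked, in the order asked, and still so for the second after the job is handed in, with the robot touching nothing.
It also fails if it takes over 40 s, if anything falls off the work surface, if the arm or the gripper's body presses on something with over 40 N, if the wrist force passes 120 N, or if a joint passes its speed limit or range.

ROBOT

A 6-joint arm with a two-finger parallel gripper is mounted at the origin on a cart in front of the work surface, level with it; the furniture and walls round the work are solid. World frame = base frame: x ahead of the robot, y to its left, z up, the work surface at z = 0. Lengths are in m, angles in rad, forces in N, time in s.
With the tool pointing down it reaches from about 0.325 to 0.775 m from the base axis. Payload 5.5 kg.
Tool frame: the origin (TCP) lies at the very end of the fingers, on their centre line; the grasp point (between the pads) lies 19 mm behind it; z points along the fingers, x is the direction in which the jaws open and shut, and the axes are right-handed (so a half turn about z gives the same grasp; the last joint's range is limited). The gripper opens to 85 mm and grips with 20 to 120 N. Pads are 22 mm wide; open, the fingers measure 114 mm over their backs; the gripper's body (76 mm by 85 mm) begins 54 mm behind the grasp point. The pads swing forward as they close: fully open they stand 13 mm farther back than shut.
Start: joints at [-1.372, 0.091, 1.231, -0, 1.82, -0.057], TCP at [0.152, -0.58, 0.231] pointing down, gripper open.
Joint ranges: [-2.87, 2.87], [-0.86, 2.18], [0.17, 2.46], [-1.51, 4.65], [0.06, 2.69], [-2.65, 2.65]. Speed limits (rad/s): [2.57, 2.57, 3.01, 3.14, 3.14, 3.14].

INTERFACE

Orientations are given as a unit quaternion [x, y, z, w].
In Python, from cell import ctrl gives the robot as it stands.
- The arm moves only by the tool servo_tool, never from a script. Its argument "rows" is a list of rows, each an object of numbers: "fingers": the closure, from 0 (fully open) to 1 (shut); "dx", "dy", "dz": the shift along the tool's x, y, z in m; "rx", "ry", "rz": the turn, a rotation vector about the tool's x, y, z in rad. In form: [{"fingers": .., "dx": .., "dy": .., "dz": .., "rx": .., "ry": .., "rz": ..}, ...]. A call has 1 to 8 rows; each row shifts and turns the pose as measured when the row begins, along the tool's axes as they then stand; what a row does not reach is not made up. A row lasts 1/8 s, in which the tool goes at most 62.5 mm and 10.7 degrees, less where a joint would pass 70% of its speed; a pose out of reach is approached as far as the arm can. A call is refused whole if a number of a shift passes 0.0625 or a number of a turn 0.188, either way. A call with a gripper value outside its range is refused whole. The fingers move at their own pace and stop on an object; "force" is the grip in N (left out, the last holds). Time passes only in rows, so rows that do not move let the fingers close. It gives the time, the measured TCP pose, the force and the opening at its end, in the units of the state.
- ctrl.observe(): the state, without advancing time (a new reading comes with each control period).
- ctrl.grab_frame(name): name is "scene" or "side" or "wrist"; returns (picture, depth): 420x560x3 uint8, blue, green, red; 420x560 float32, m along the optical axis (not along the pixel's ray), 0 where there is no reading.
- ctrl.get_calibration(name): a dict with "camera_matrix" (3x3 intrinsics, pixels), "k1" (the pictures are not rectified: a ray, as slopes to the right and down, at radius r is drawn at 1 + k1 r^2 times it, then the intrinsics apply), "R" (3x3) and "t" (3): a world point X has camera coordinates R X + t; the wrist camera has in their place "T_tool_cam" (4x4, takes a point from camera to tool coordinates, whose origin is the TCP and whose axes are the tool frame's). Camera axes: x right, y down, z forward; pixel columns grow to the right and rows downward; lengths in m; the calibration is good to about 2 mm. A picture is of the moment at which its call begins: read the wrist's pose just before it. get_calibration takes no time and is no camera call.
- ctrl.hand_in(): hands the job in, once; it reports no verdict.
Trained networks look in the newest picture that a camera, given by its name, has taken for a name from the list of things; names that differ only in an ending like _2 or _b are one class to them, and where a whole thing is asked for, a point or a joint stands for the part that bears it (a point fixed in the world has none). Each returns a list of dicts, best first, with "conf" (0 to 1); they miss things now and then, are a little off and sometimes report something else, mostly with a low value. They report only what shows in the picture. A call takes as long as a camera call. They do not tell look-alikes from the thing itself.
- ctrl.silhouettes(camera, query): "region" (420x560 bool, what is visible of it) and "rect" ([centre column, centre row, width, height] in pixels, round what is visible of it).
- ctrl.spot_point(camera, query): "location" ([column, row] in pixels: a listed point, or the origin of a listed thing).
The state is a dict: "t": time; "joint_pos": joint angles; "dq": joint speeds; "joint_torque": joint torques, N m; "position": TCP position; "eef_rot": TCP orientation; "contact_force": force on the tool from outside, world axes, zero at the start; "ft_torque": the same for the moment, N m; "finger_gap": finger opening in m.
Only numpy, scipy, OpenCV 4.12 (cv2) and the standard library are available. Lean on these libraries where they do the work, as an engineer would, in place of code of your own. Each camera call takes 0.05 s, during which the arm holds its last target.

## Working session

There is one attempt and no reset: what is moved stays moved. The work goes in short steps, Python scripts to look and compute and a tool call to move; the robot and the scene stay as the last step left them, time stands still between calls to the robot, and variables do not carry over. Pictures are saved under pics/ and viewed, and the job is handed in when it is done.

Besides the shell and the picture viewer there is one more tool, called after "Emit:" as name(argument=value, ...), one argument or row to a line, values as JSON. servo_tool: Moves the arm, as the interface text tells. Its arguments: {"type":"object","properties":{"rows":{"type":"array","items":{"type":"object","properties":{"fingers":{"type":"number"},"dx":{"type":"number"},"dy":{"type":"number"},"dz":{"type":"number"},"rx":{"type":"number"},"ry":{"type":"number"},"rz":{"type":"number"}}}},"force":{"type":"number"}},"required":["rows"]}

```bash
mkdir -p pics; ls; cat > h.py <<'E'
import numpy as np, cv2
from cell import ctrl
from scipy.spatial.transform import Rotation as Rn
def undist(c,uv):
    K=np.array(c["camera_matrix"]);k1=c["k1"]
    x=(uv[0]-K[0,2])/K[0,0]; y=(uv[1]-K[1,2])/K[1,1]
    rd=np.hypot(x,y); r=rd
    for _ in range(20): r=rd/(1+k1*r*r)
    s=r/rd if rd>0 else 1
    return np.array([x*s,y*s,1.0])
def cam_pose(name,st=None):
    c=ctrl.get_calibration(name)
    if "R" in c:
        R=np.array(c["R"]);t=np.array(c["t"]); return c,R.T,-R.T@t
    T=np.array(c["T_tool_cam"]); st=st or ctrl.observe()
    Rw=Rn.from_quat(st["eef_rot"]).as_matrix()
    return c,Rw@T[:3,:3],Rw@T[:3,3]+np.array(st["position"])
def atz(name,uv,z,st=None):
    c,Rc,o=cam_pose(name,st); d=Rc@undist(c,uv); return o+d*(z-o[2])/d[2]
def atd(name,uv,depth,st=None):
    c,Rc,o=cam_pose(name,st); return o+Rc@(undist(c,uv)*depth)
def proj(name,X,st=None):
    c,Rc,o=cam_pose(name,st); p=Rc.T@(np.array(X)-o); x,y=p[0]/p[2],p[1]/p[2]
    s=1+c["k1"]*(x*x+y*y); K=np.array(c["camera_matrix"])
    return np.array([K[0,0]*x*s+K[0,2],K[1,1]*y*s+K[1,2]])
E
python3 - <<'E'
from h import *
for n in ["scene","side"]:
    p,d=ctrl.grab_frame(n); cv2.imwrite(f"pics/{n}0.png",p); np.save(f"pics/{n}0.npy",d)
    c,R,o=cam_pose(n); print(n,o,R[:,2])
    for q in ["slide_plate","slide_jig","track_home","jaw","paddle"]:
        print(q,[(np.round(r["location"]).tolist(),round(r["conf"],2)) for r in ctrl.spot_point(n,q)][:4])
print(ctrl.observe())
print(ctrl.get_calibration("wrist"))
E
```

```text
pics
scene [0.10178075 0.48389171 0.66597011] [ 0.4417225  -0.6432342  -0.62540466]
slide_plate [([325.0, 226.0], 0.96), ([282.0, 201.0], 0.85), ([240.0, 254.0], 0.82)]
slide_jig [([229.0, 261.0], 0.7)]
track_home [([210.0, 244.0], 0.78), ([240.0, 254.0], 0.24)]
jaw [([214.0, 246.0], 0.7)]
paddle [([243.0, 273.0], 0.6)]
side [ 0.39300584 -0.75050167  0.63572827] [ 0.15153703  0.72074186 -0.6764375 ]
slide_plate [([273.0, 191.0], 0.91), ([308.0, 259.0], 0.85), ([239.0, 260.0], 0.8)]
slide_jig [([273.0, 185.0], 0.74), ([273.0, 192.0], 0.73)]
track_home [([303.0, 184.0], 0.65)]
jaw [([304.0, 182.0], 0.8)]
paddle [([244.0, 170.0], 0.81), ([274.0, 189.0], 0.64), ([286.0, 313.0], 0.53)]
{'t': 0.6, 'joint_pos': array([-1.37168530e+00,  9.10655113e-02,  1.23069979e+00,  7.75053629e-06,
        1.81975815e+00, -5.67436617e-02]), 'dq': array([ 0.00119592, -0.00107155, -0.00138727,  0.00083154,  0.00151778,
       -0.00074722]), 'joint_torque': array([-1.29803088e-04, -4.58136284e+01, -4.17856228e+01, -1.39095268e-04,
        5.76220045e-04,  4.12119064e-06]), 'position': array([ 0.15182391, -0.58049997,  0.23129599]), 'eef_rot': array([ 7.91540969e-01, -6.11116104e-01,  2.86028283e-05,  1.98248103e-05]), 'contact_force': array([0.38948594, 0.3117054 , 0.91049976]), 'ft_torque': array([ 0.03100145, -0.02626677, -0.03173791]), 'finger_gap': 0.08552812544305584}
{'camera_matrix': array([[314.60423776,   0.        , 278.83326957],
       [  0.        , 314.60423776, 211.49263553],
       [  0.        ,   0.        ,   1.        ]]), 'k1': -0.049997618039140844, 'T_tool_cam': array([[ 9.99999937e-01, -1.54940640e-04,  3.19528457e-04,
         3.79611685e-05],
       [ 5.58741766e-05,  9.57237336e-01,  2.89303784e-01,
        -7.43227007e-02],
       [-3.50689483e-04, -2.89303748e-01,  9.57237284e-01,
        -1.43158003e-01],
       [ 0.00000000e+00,  0.00000000e+00,  0.00000000e+00,
         1.00000000e+00]])}
```

View pics/scene0.png

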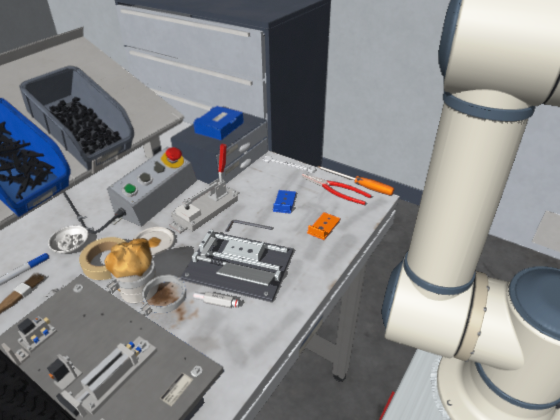

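View pics/side0.png

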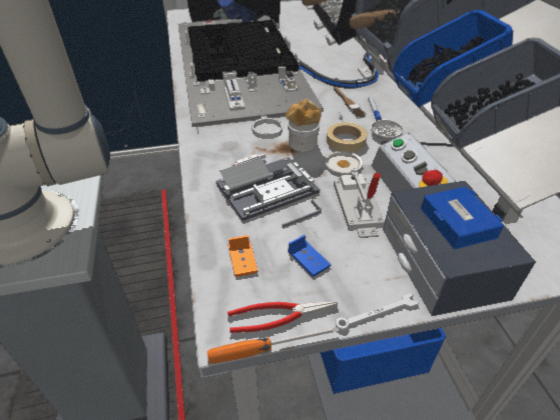

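Look-alikes of the plate: in side view, orange (243,257), blue (308,259) and silver in the jig (273,191). In scene view these are (325,226), (284,201) and (240,250). By the description, the aluminium one on the track is meant. Checking it in a crop.

```bash
python3 - <<'E'
from h import *
a=cv2.imread("pics/scene0.png")[205:320,165:315]; b=cv2.imread("pics/side0.png")[140:230,200:340]
a=cv2.resize(a,(520,400),interpolation=cv2.INTER_CUBIC); b=cv2.resize(b,(622,400),interpolation=cv2.INTER_CUBIC)
cv2.imwrite("pics/crop_a.png",a);cv2.imwrite("pics/crop_b.png",b)
for n,L in {"scene":{"home":(210,244,.01),"jaw":(214,246,.0125),"plate":(240,254,.01),"jig":(229,261,0),"pad":(243,273,.033)},"side":{"home":(303,184,.01),"jaw":(304,182,.0125),"plate":(273,191,.01),"jig":(273,185,0),"pad":(244,170,.033)}}.items():
    for k,v in L.items(): print(n,k,np.round(atz(n,v[:2],v[2]),3))
E
```

```text
scene home [0.615 0.    0.01 ]
scene jaw [0.602 0.002 0.012]
scene plate [ 0.542 -0.011  0.01 ]
scene jig [0.555 0.011 0.   ]
scene pad [0.49  0.044 0.033]
side home [ 0.613 -0.006  0.01 ]
side jaw [ 0.617 -0.002  0.012]
side plate [ 0.541 -0.015  0.01 ]
side jig [0.548 0.018 0.   ]
side pad [0.486 0.046 0.033]
```

View pics/crop_b.png

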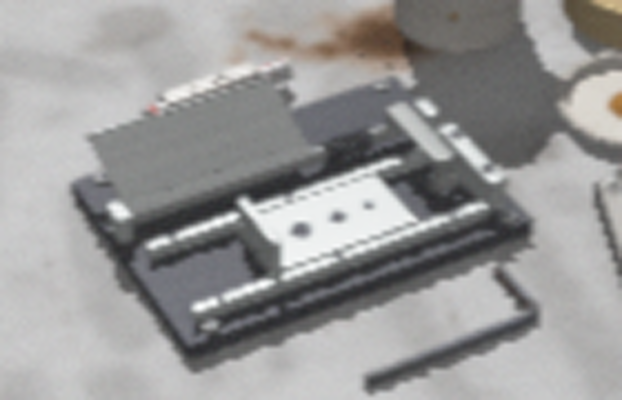

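View pics/crop_a.png

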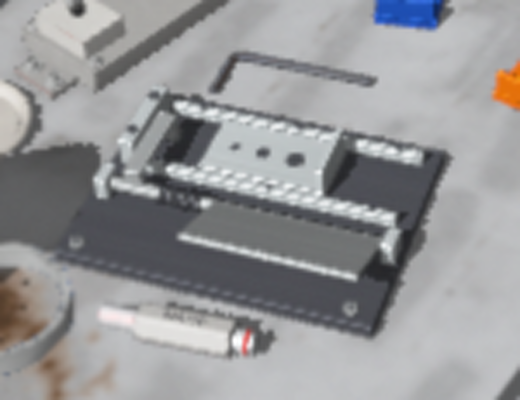

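The crop shows the silver plate with its upturned lip between the rails of the jig, so it is the right one. The jig is near (0.55, 0.015) with yaw about +0.14. Next I move the wrist camera over it.

Emit:
servo_tool(
  rows=[
    {"fingers":0,"dx":-0.042,"dy":-0.042,"dz":0},
    {"dx":-0.042,"dy":-0.042},
    {"dx":-0.042,"dy":-0.042},
    {"dx":-0.042,"dy":-0.042},
    {"dx":-0.042,"dy":-0.042},
    {"dx":-0.042,"dy":-0.042},
    {"dx":-0.042,"dy":-0.042},
    {"dx":-0.042,"dy":-0.042},
  ],
)

```text
invalid input at $.rows[0]: expected keys fingers, dx, dy, dz, rx, ry, rz
```

Emit:
servo_tool(
  rows=[
    {"fingers":0,"dx":-0.042,"dy":-0.042,"dz":0,"rx":0,"ry":0,"rz":0},
    {"fingers":0,"dx":-0.042,"dy":-0.042,"dz":0,"rx":0,"ry":0,"rz":0},
    {"fingers":0,"dx":-0.042,"dy":-0.042,"dz":0,"rx":0,"ry":0,"rz":0},
    {"fingers":0,"dx":-0.042,"dy":-0.042,"dz":0,"rx":0,"ry":0,"rz":0},
    {"fingers":0,"dx":-0.042,"dy":-0.042,"dz":0,"rx":0,"ry":0,"rz":0},
    {"fingers":0,"dx":-0.042,"dy":-0.042,"dz":0,"rx":0,"ry":0,"rz":0},
    {"fingers":0,"dx":-0.042,"dy":-0.042,"dz":0,"rx":0,"ry":0,"rz":0},
    {"fingers":0,"dx":-0.042,"dy":-0.042,"dz":0,"rx":0,"ry":0,"rz":0},
  ],
)

```text
t: 1.6
position: [0.397, -0.1616, 0.2305]
eef_rot: [0.789, -0.614, 0.001, -0.001]
contact_force: [1.1, -0.3, -0.8]
finger_gap: 0.0854
```

Emit:
servo_tool(
  rows=[
    {"fingers":0,"dx":-0.036,"dy":-0.041,"dz":0.02,"rx":0,"ry":0,"rz":0.03},
    {"fingers":0,"dx":-0.036,"dy":-0.041,"dz":0.02,"rx":0,"ry":0,"rz":0.03},
    {"fingers":0,"dx":-0.036,"dy":-0.041,"dz":0.02,"rx":0,"ry":0,"rz":0.03},
    {"fingers":0,"dx":-0.036,"dy":-0.041,"dz":0.02,"rx":0,"ry":0,"rz":0.03},
    {"fingers":0.2,"dx":0,"dy":0,"dz":0,"rx":0,"ry":0,"rz":0},
  ],
)

```text
t: 2.22
position: [0.5338, 0.0223, 0.1502]
eef_rot: [0.751, -0.66, 0.004, -0.002]
contact_force: [-0.7, -0.3, 0.5]
finger_gap: 0.0698
```

```bash
python3 - <<'E'
from h import *
st=ctrl.observe(); print(st["t"],st["position"],st["eef_rot"],st["finger_gap"],st["contact_force"])
p,d=ctrl.grab_frame("wrist"); cv2.imwrite("pics/w1.png",p); np.save("pics/w1.npy",d)
import pickle; pickle.dump(st,open("pics/w1.pkl","wb"))
for q,z in [("slide_plate",.01),("slide_jig",0),("track_home",.01),("jaw",.0125),("paddle",.033)]:
    print(q,[(np.round(r["location"]).tolist(),round(r["conf"],2),np.round(atz("wrist",r["location"],z,st),4)) for r in ctrl.spot_point("wrist",q)][:3])
E
```

```text
2.225 [0.53383939 0.02228392 0.15021986] [ 0.7513351  -0.65990783  0.00354833 -0.00215278] 0.06979625518392166 [-0.71244219 -0.28303646  0.47589973]
slide_plate [([523.0, 196.0], 0.76, array([ 0.5693, -0.2102,  0.01  ])), ([327.0, 199.0], 0.74, array([ 0.5414, -0.0224,  0.01  ])), ([464.0, 303.0], 0.62, array([ 0.4493, -0.186 ,  0.01  ]))]
slide_jig [([283.0, 188.0], 0.93, array([0.5444, 0.0192, 0.    ]))]
track_home [([315.0, 111.0], 0.86, array([0.6175, 0.0011, 0.01  ]))]
jaw [([318.0, 123.0], 0.92, array([ 0.6077, -0.0025,  0.0125]))]
paddle [([252.0, 253.0], 0.68, array([0.4892, 0.0402, 0.033 ]))]
```

View pics/w1.png

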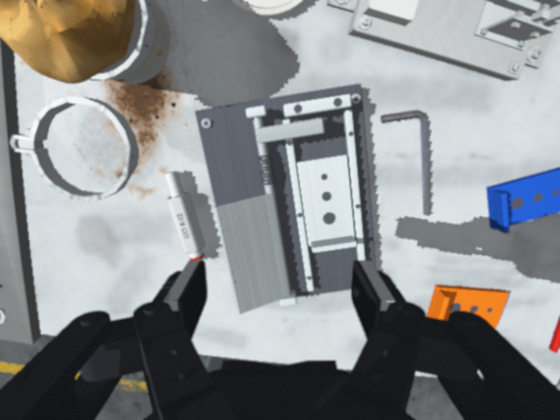

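```bash
python3 - <<'E'
from h import *
p=cv2.imread("pics/w1.png"); c=p[75:325,180:400]
c=cv2.resize(c,None,fx=2.4,fy=2.4,interpolation=cv2.INTER_CUBIC)
c=np.clip(c.astype(float)*1.3+20,0,255).astype(np.uint8)
for i in range(0,250,20): cv2.putText(c,str(75+i),(0,int(i*2.4)+5),0,.35,(0,0,255)); cv2.line(c,(0,int(i*2.4)),(6,int(i*2.4)),(0,0,255))
for i in range(0,220,20): cv2.putText(c,str(180+i),(int(i*2.4),10),0,.35,(0,0,255));
cv2.imwrite("pics/w1c.png",c)
E
```

```text
(no output)
```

View pics/w1c.png

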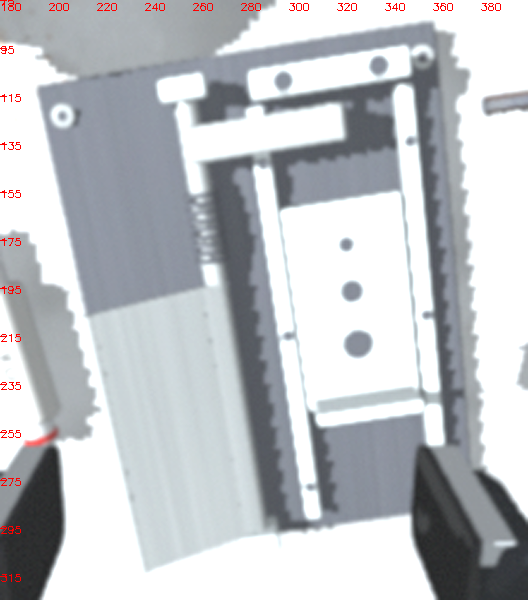

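```bash
cat > fit.py <<'E'
from h import *
import pickle
from scipy.optimize import least_squares
st=pickle.load(open("pics/w1.pkl","rb"))
P=[((80,68.5,10),(38,87)),((80,-76.5,10),(433,22)),((0,59.5,41.2),(88,317)),((-105,59.5,41.2),(148,571)),((-105,-8.5,18),(313,520)),((60,-61.5,18),(402,86))]
def w(j,q):
    x,y,a=q; return np.array([x+np.cos(a)*j[0]/1e3-np.sin(a)*j[1]/1e3,y+np.sin(a)*j[0]/1e3+np.cos(a)*j[1]/1e3,j[2]/1e3])
px=lambda c:np.array([180+c[0]/2.4,75+c[1]/2.4])
f=lambda q:np.concatenate([proj("wrist",w(j,q),st)-px(c) for j,c in P])
r=least_squares(f,[.55,.015,.14]); q=r.x; print(q,np.round(r.fun,1))
def tojig(X): 
    d=np.array(X[:2])-q[:2]; a=q[2]; return np.round(1e3*np.array([np.cos(a)*d[0]+np.sin(a)*d[1],-np.sin(a)*d[0]+np.cos(a)*d[1]]),1)
for c,z in [((280,209),.018),((400,192),.018),((318,426),.034),((425,412),.034),((340,105),.04)]: print(tojig(atz("wrist",px(c),z,st)))
for n,uv,z in [("scene",(210,244),.01),("side",(303,184),.01)]: print(n,tojig(atz(n,uv,z)))
E
python3 fit.py
```

```text
[0.5466988  0.01653518 0.28488208] [-1.4 -0.   0.9 -0.3  0.2  0.1 -0.9  1.5  0.3 -0.3  0.8 -0.4]
[ 23.6 -12.4]
[ 23.  -56.4]
[-56.4 -14.6]
[-57.2 -54.8]
[ 57.  -35.6]
scene [ 61.3 -34.8]
side [ 57.6 -40.4]
```

```bash
cat > go.py <<'E'
from h import *
import sys
q=np.array([0.5467,0.0165,0.285])
def rel(jx,jy,z):
    """tool-frame move to put TCP at jig (mm)"""
    st=ctrl.observe(); c,s=np.cos(q[2]),np.sin(q[2])
    X=np.array([q[0]+(c*jx-s*jy)/1e3,q[1]+(s*jx+c*jy)/1e3,z])
    R=Rn.from_quat(st["eef_rot"]).as_matrix()
    Rt=np.array([[s,-c,0],[-c,-s,0],[0,0,-1]]).T  # cols: tool x=-jigy, y=-jigx
    Rt=np.column_stack([[s,-c,0],[-c,-s,0],[0,0,-1]])
    rv=Rn.from_matrix(R.T@Rt).as_rotvec()
    return st,np.round(R.T@(X-st["position"]),4),np.round(rv,4)
def jigpos(X):
    d=np.array(X[:2])-q[:2]; c,s=np.cos(q[2]),np.sin(q[2]); return np.round([1e3*(c*d[0]+s*d[1]),1e3*(-s*d[0]+c*d[1]),X[2]*1e3],1)
if __name__=="__main__":
    st,m,rv=rel(*[float(a) for a in sys.argv[1:4]]); print("t",st["t"],"jig",jigpos(st["position"]),"move",m,"rot",rv,"F",np.round(st["contact_force"],1),"gap",round(st["finger_gap"],4))
E
python3 go.py -80 6 0.08
python3 - <<'E'
from go import *
import pickle
st=pickle.load(open("pics/w1.pkl","rb")); d=np.load("pics/w1.npy")
T=np.array(ctrl.get_calibration("wrist")["T_tool_cam"]); c=ctrl.get_calibration("wrist")
best=[]
for v in range(250,400,1):
  for u in range(150,420,1):
    if 0.02<d[v,u]<0.2:
      X=T[:3,:3]@(undist(c,(u,v))*d[v,u])+T[:3,3]; best.append((*X,u,v))
b=np.array(best); 
for side in (b[b[:,0]<0],b[b[:,0]>0]):
  s=side[np.argsort(-side[:,2])][:200:20]; print(np.round(s*[1e3,1e3,1e3,1,1],1))
for uv in [(168,172),(205,258),(185,260)]: print("gauge",jigpos(atz("wrist",uv,.01,st)))
E
```

```text
t 2.525 jig [-11.9   5.3 154.8] move [0.0099 0.0684 0.0738] rot [-0.0145 -0.0058 -0.1613] F [ 0.1 -0.  -0.4] gap 0.0684
[[-35.2  -2.6  -6.8 206.  272. ]
 [-35.1   3.6  -9.3 206.  286. ]
 [-34.6   6.3 -10.3 207.  292. ]
 [-38.3 -11.1 -11.2 196.  260. ]
 [-34.8   0.  -11.7 205.  282. ]
 [-34.9  10.  -12.3 206.  301. ]
 [-34.9  -7.3 -12.9 203.  269. ]
 [-34.7  -2.  -13.5 204.  280. ]
 [-34.7   6.1 -14.2 205.  296. ]
 [-34.6   1.  -14.7 204.  287. ]]
[[ 35.2   4.1  -7.6 351.  285. ]
 [ 34.9  -1.2  -9.2 352.  277. ]
 [ 35.   -3.9 -10.2 353.  273. ]
 [ 40.8 -11.  -11.1 367.  260. ]
 [ 35.1 -10.8 -11.7 355.  261. ]
 [ 35.    9.3 -12.5 352.  300. ]
 [ 39.3 -11.5 -13.2 365.  261. ]
 [ 38.7 -11.2 -13.7 364.  262. ]
 [ 35.1   3.5 -14.1 354.  291. ]
 [ 40.7 -11.2 -14.6 369.  263. ]]
gauge [ 32.1 104.4  10. ]
gauge [-56.7  89.7  10. ]
gauge [-55.8 109.9  10. ]
```

Emit:
servo_tool(
  rows=[
    {"fingers":0.2,"dx":0.005,"dy":0.03,"dz":0.035,"rx":-0.014,"ry":-0.006,"rz":-0.16},
    {"fingers":0.2,"dx":0,"dy":0.035,"dz":0.035,"rx":0,"ry":0,"rz":0},
    {"fingers":0.2,"dx":0,"dy":0,"dz":0,"rx":0,"ry":0,"rz":0},
  ],
)

```text
t: 2.9
position: [0.4695, -0.0036, 0.0841]
eef_rot: [0.8, -0.6, 0.002, -0.001]
contact_force: [0.2, 0.8, -0.2]
finger_gap: 0.0684
```

```bash
python3 go.py -80 6 0.04
```

```text
t 2.9 jig [-79.7   2.4  84.1] move [-0.0036  0.0005  0.0441] rot [-0.0037 -0.0011 -0.0006] F [ 0.2  0.8 -0.2] gap 0.0684
```

Emit:
servo_tool(
  rows=[
    {"fingers":0.2,"dx":-0.0036,"dy":0,"dz":0.035,"rx":-0.004,"ry":0,"rz":0},
    {"fingers":0.2,"dx":0,"dy":0,"dz":0,"rx":0,"ry":0,"rz":0},
  ],
)

```text
t: 3.15
position: [0.4712, -0.0015, 0.0529]
eef_rot: [0.799, -0.601, 0.004, -0.002]
contact_force: [0.2, 0.1, -0.7]
finger_gap: 0.0678
```

```bash
python3 go.py -80 6 0.03; python3 - <<'E'
from h import *
for n in ["wrist","side"]:
    p,d=ctrl.grab_frame(n); 
    if n=="side": p=cv2.resize(p[110:250,190:350],(686,600),interpolation=cv2.INTER_CUBIC)
    cv2.imwrite(f"pics/{n}2.png",p)
E
```

```text
t 3.15 jig [-77.5   3.9  52.9] move [-0.0022  0.0027  0.0229] rot [-0.0074 -0.0039 -0.0038] F [ 0.2  0.1 -0.7] gap 0.0678
```

View pics/wrist2.png

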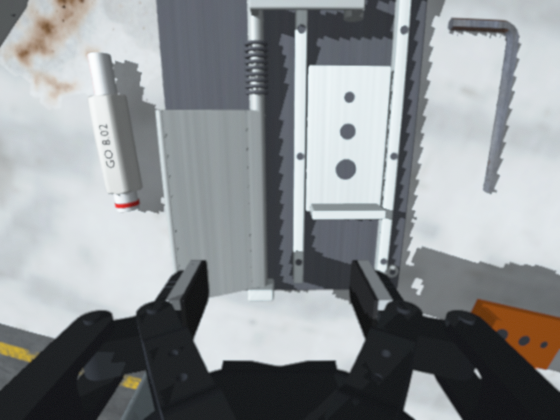

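View pics/side2.png

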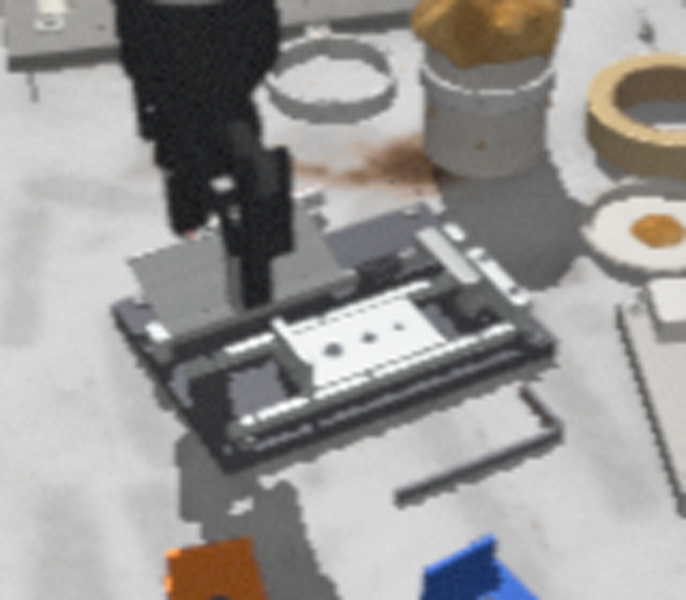

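Emit:
servo_tool(
  rows=[
    {"fingers":0.2,"dx":-0.002,"dy":0.004,"dz":0.015,"rx":-0.007,"ry":-0.004,"rz":-0.004},
    {"fingers":0.2,"dx":0,"dy":0,"dz":0.002,"rx":0,"ry":0,"rz":0},
  ],
)

```text
t: 3.5
position: [0.4722, -0.0012, 0.0428]
eef_rot: [0.801, -0.599, 0.006, -0.004]
contact_force: [-0.3, 1.0, -0.7]
finger_gap: 0.0683
```

```bash
python3 go.py -80 6 0.015
```

```text
t 3.5 jig [-76.5   3.9  42.8] move [-0.0022  0.0038  0.0277] rot [-0.0127 -0.0045  0.0007] F [-0.3  1.  -0.7] gap 0.0683
```

Emit:
servo_tool(
  rows=[
    {"fingers":0.2,"dx":-0.004,"dy":0.007,"dz":0.008,"rx":-0.02,"ry":-0.008,"rz":0},
    {"fingers":0.2,"dx":0,"dy":0.001,"dz":0.005,"rx":-0.005,"ry":0,"rz":0},
  ],
)

```text
t: 3.75
position: [0.4634, 0.0005, 0.0298]
eef_rot: [0.801, -0.599, -0.005, 0.004]
contact_force: [0.4, 0.8, 0.7]
finger_gap: 0.0685
```

```bash
python3 go.py -80 6 0.015
```

```text
t 3.75 jig [-84.4   8.   29.8] move [ 0.0021 -0.0046  0.0148] rot [0.0126 0.0036 0.0007] F [0.4 0.8 0.7] gap 0.0685
```

Emit:
servo_tool(
  rows=[
    {"fingers":0.2,"dx":0.001,"dy":-0.002,"dz":0.006,"rx":0.008,"ry":0.003,"rz":0},
    {"fingers":0.2,"dx":0,"dy":0,"dz":0.004,"rx":0,"ry":0,"rz":0},
  ],
)

```text
t: 4.0
position: [0.466, 0.0008, 0.0202]
eef_rot: [0.801, -0.599, -0.001, 0.001]
contact_force: [-0.9, 1.9, 6.2]
finger_gap: 0.0686
```

```bash
python3 go.py -80 6 0.015
```

```text
t 4.0 jig [-81.8   7.6  20.2] move [ 0.0016 -0.0018  0.0052] rot [0.003  0.0015 0.0012] F [-0.9  1.9  6.2] gap 0.0686
```

Emit:
servo_tool(
  rows=[
    {"fingers":0.2,"dx":0.001,"dy":0,"dz":0.005,"rx":0.002,"ry":0.001,"rz":0.001},
    {"fingers":0.2,"dx":0,"dy":0,"dz":0.002,"rx":0,"ry":0,"rz":0},
  ],
)

```text
t: 4.25
position: [0.4667, 0.001, 0.0144]
eef_rot: [0.801, -0.599, -0.001, -0.001]
contact_force: [-5.5, 0.6, 10.9]
finger_gap: 0.0682
```

```bash
python3 go.py -80 6 0.015;  python3 - <<'E'
from h import *
for n in ["wrist","side"]:
    p,d=ctrl.grab_frame(n); 
    if n=="side": p=cv2.resize(p[130:230,210:340],(686,528),interpolation=cv2.INTER_CUBIC)
    cv2.imwrite(f"pics/{n}3.png",p)
E
```

```text
t 4.25 jig [-81.2   7.6  14.4] move [ 0.0016 -0.0012 -0.0006] rot [-0.0007  0.0025  0.0009] F [-5.5  0.6 10.9] gap 0.0682
```

View pics/wrist3.png

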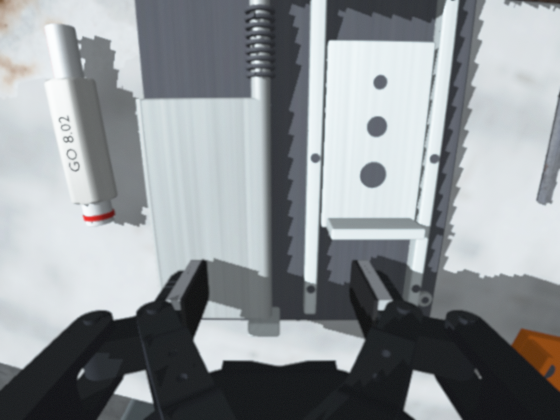

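View pics/side3.png

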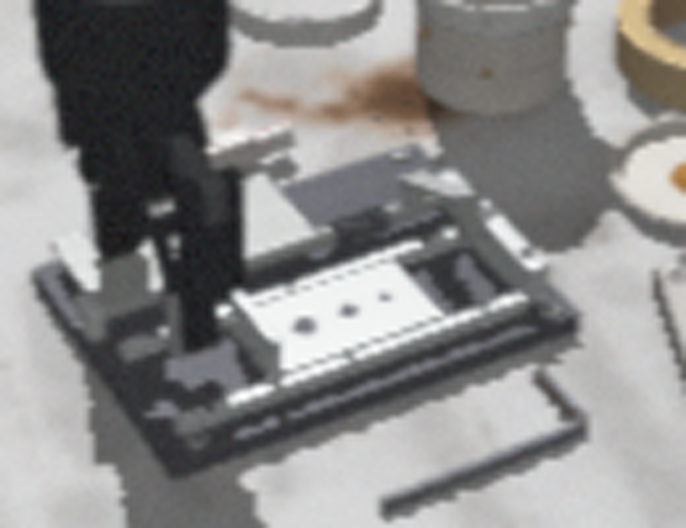

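The wrist view shows the paddle level and the right fingertip behind the lip (377,230). Now pushing.

Emit:
servo_tool(
  rows=[
    {"fingers":0.2,"dx":0.002,"dy":-0.006,"dz":-0.0005,"rx":0,"ry":0.002,"rz":0.001},
    {"fingers":0.2,"dx":0,"dy":-0.006,"dz":0,"rx":0,"ry":0,"rz":0},
  ],
)

```text
t: 4.6
position: [0.4781, 0.0022, 0.0161]
eef_rot: [0.8, -0.599, -0.0, 0.0]
contact_force: [-4.6, -1.9, 7.2]
finger_gap: 0.0684
```

```bash
python3 go.py -29 6 0.015
```

```text
t 4.6 jig [-69.8   5.5  16.1] move [-0.0005 -0.0408  0.0011] rot [0.001  0.0002 0.0004] F [-4.6 -1.9  7.2] gap 0.0684
```

Emit:
servo_tool(
  rows=[
    {"fingers":0.2,"dx":0,"dy":-0.006,"dz":0.0012,"rx":0,"ry":0,"rz":0},
    {"fingers":0.2,"dx":0,"dy":-0.007,"dz":0.0005,"rx":0,"ry":0,"rz":0},
  ],
)

```text
t: 4.85
position: [0.4898, 0.0051, 0.0154]
eef_rot: [0.801, -0.599, -0.001, 0.002]
contact_force: [-6.2, -1.4, 6.6]
finger_gap: 0.0686
```

```bash
python3 go.py -29 6 0.015; python3 - <<'E'
from h import *
p,d=ctrl.grab_frame("wrist"); cv2.imwrite("pics/wrist4.png",p)
E
```

```text
t 4.85 jig [-57.8   5.1  15.4] move [-0.0009 -0.0288  0.0003] rot [ 0.0041 -0.0006  0.0005] F [-6.2 -1.4  6.6] gap 0.0686
```

View pics/wrist4.png

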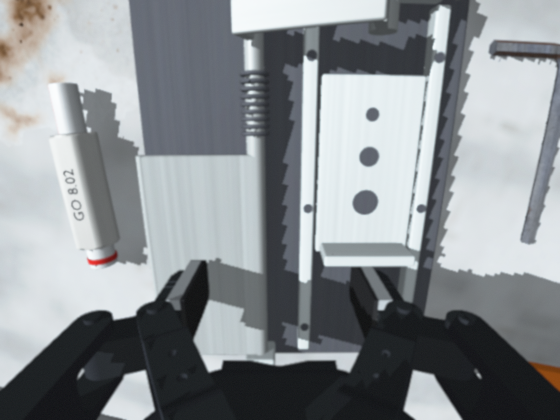

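The plate (370,200) is between the rails, and the jaw arm (310,15) is raised. The fingertip is about at the lip, so I keep pushing.

Emit:
servo_tool(
  rows=[
    {"fingers":0.2,"dx":-0.0005,"dy":-0.006,"dz":0.0005,"rx":0.002,"ry":0,"rz":0},
    {"fingers":0.2,"dx":0,"dy":-0.007,"dz":0.0003,"rx":0,"ry":0,"rz":0},
  ],
)

```text
t: 5.15
position: [0.5019, 0.0086, 0.0155]
eef_rot: [0.8, -0.599, -0.001, 0.002]
contact_force: [-5.2, -1.6, 6.7]
finger_gap: 0.0683
```

```bash
python3 go.py -29 6 0.015; python3 - <<'E'
from h import *
p,d=ctrl.grab_frame("wrist"); cv2.imwrite("pics/wrist5.png",p)
E
```

```text
t 5.15 jig [-45.2   5.   15.5] move [-0.001  -0.0162  0.0005] rot [ 0.0044 -0.0016  0.0005] F [-5.2 -1.6  6.7] gap 0.0683
```

View pics/wrist5.png

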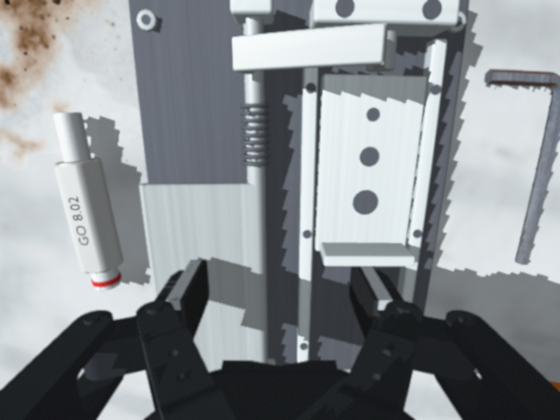

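The plate stays at (370,200) in the wrist view, so it now moves with the hand. Its front edge is about to pass under the jaw.

Emit:
servo_tool(
  rows=[
    {"fingers":0.2,"dx":-0.0005,"dy":-0.006,"dz":0.0005,"rx":0.002,"ry":0,"rz":0},
    {"fingers":0.2,"dx":0,"dy":-0.006,"dz":0.0003,"rx":0,"ry":0,"rz":0},
  ],
)

```text
t: 5.45
position: [0.5131, 0.0118, 0.0156]
eef_rot: [0.801, -0.599, -0.0, 0.003]
contact_force: [-5.8, -1.2, 6.5]
finger_gap: 0.068
```

```bash
python3 go.py -29 6 0.015; python3 - <<'E'
from h import *
p,d=ctrl.grab_frame("wrist"); cv2.imwrite("pics/wrist6.png",p)
E
```

```text
t 5.45 jig [-33.6   4.9  15.6] move [-0.0011 -0.0046  0.0006] rot [ 0.0048 -0.0026  0.0006] F [-5.8 -1.2  6.5] gap 0.068
```

View pics/wrist6.png

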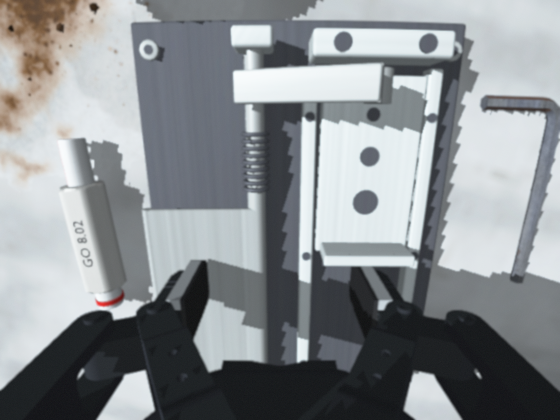

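Emit:
servo_tool(
  rows=[
    {"fingers":0.2,"dx":-0.0005,"dy":-0.004,"dz":0.0005,"rx":0.003,"ry":0,"rz":0},
    {"fingers":0.2,"dx":0,"dy":-0.002,"dz":0.0003,"rx":0,"ry":0,"rz":0},
  ],
)

```text
t: 5.75
position: [0.5176, 0.0132, 0.0157]
eef_rot: [0.8, -0.599, -0.001, 0.003]
contact_force: [-10.6, -2.1, 10.5]
finger_gap: 0.0683
```

```bash
python3 go.py -29 6 0.015
```

```text
t 5.75 jig [-28.8   5.   15.7] move [-0.001   0.0002  0.0007] rot [ 0.0061 -0.0032  0.0005] F [-10.6  -2.1  10.5] gap 0.0683
```

Emit:
servo_tool(
  rows=[
    {"fingers":0.2,"dx":-0.0005,"dy":-0.003,"dz":0,"rx":0.003,"ry":0,"rz":0},
    {"fingers":0.2,"dx":0,"dy":-0.002,"dz":0,"rx":0,"ry":0,"rz":0},
  ],
)

```text
t: 6.0
position: [0.5177, 0.0131, 0.0158]
eef_rot: [0.8, -0.6, -0.003, 0.007]
contact_force: [-10.6, -2.3, 9.9]
finger_gap: 0.0683
```

```bash
python3 go.py -29 6 0.015; python3 - <<'E'
from h import *
p,d=ctrl.grab_frame("wrist"); cv2.imwrite("pics/wrist7.png",p)
E
```

```text
t 6.0 jig [-28.8   4.9  15.8] move [-0.0011  0.0002  0.0008] rot [ 0.0157 -0.0035 -0.0012] F [-10.6  -2.3   9.9] gap 0.0683
```

View pics/wrist7.png

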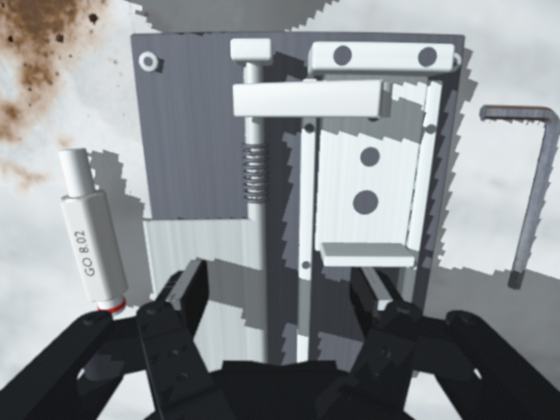

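The plate is at the stop: the hand no longer advances and its x matches the expected -29 mm. One firmer push to confirm.

Emit:
servo_tool(
  rows=[
    {"fingers":0.2,"dx":0,"dy":-0.007,"dz":0.0005,"rx":0.012,"ry":-0.003,"rz":0},
    {"fingers":0.2,"dx":0,"dy":-0.007,"dz":0.0005,"rx":0,"ry":0,"rz":0},
  ],
)

```text
t: 6.3
position: [0.5182, 0.013, 0.0157]
eef_rot: [0.798, -0.602, -0.012, 0.015]
contact_force: [-38.1, -5.2, 30.1]
finger_gap: 0.0684
```

```bash
python3 go.py -29 6 0.015
```

```text
t 6.3 jig [-28.3   4.7  15.7] move [-0.0013  0.0007  0.0008] rot [ 0.0375  0.0013 -0.0063] F [-38.1  -5.2  30.1] gap 0.0684
```

Emit:
servo_tool(
  rows=[
    {"fingers":0.2,"dx":0,"dy":0.003,"dz":0,"rx":0.02,"ry":0,"rz":-0.003},
    {"fingers":0.2,"dx":0,"dy":0.003,"dz":0,"rx":0.01,"ry":0,"rz":0},
    {"fingers":0.2,"dx":0,"dy":0.002,"dz":0,"rx":0,"ry":0,"rz":0},
  ],
)

```text
t: 6.68
position: [0.5153, 0.0106, 0.0207]
eef_rot: [0.799, -0.602, 0.003, -0.002]
contact_force: [1.9, 0.9, 4.6]
finger_gap: 0.0687
```

```bash
python3 go.py -36 6 0.015
```

```text
t 6.675 jig [-31.7   3.2  20.7] move [-0.0028  0.0043  0.0057] rot [-0.0064 -0.002  -0.005 ] F [1.9 0.9 4.6] gap 0.0687
```

Emit:
servo_tool(
  rows=[
    {"fingers":0.2,"dx":0,"dy":0.004,"dz":0,"rx":0,"ry":0,"rz":0},
    {"fingers":0.2,"dx":0,"dy":0.002,"dz":-0.004,"rx":0,"ry":0,"rz":0},
    {"fingers":0.2,"dx":0,"dy":0.001,"dz":-0.005,"rx":0,"ry":0,"rz":0},
    {"fingers":0.2,"dx":0,"dy":0,"dz":-0.008,"rx":0,"ry":0,"rz":0},
    {"fingers":0.2,"dx":0,"dy":0,"dz":-0.02,"rx":0,"ry":0,"rz":0},
    {"fingers":0.2,"dx":0,"dy":0,"dz":-0.04,"rx":0,"ry":0,"rz":0},
    {"fingers":0.2,"dx":0,"dy":0,"dz":-0.04,"rx":0,"ry":0,"rz":0},
    {"fingers":0.2,"dx":0,"dy":0,"dz":0,"rx":0,"ry":0,"rz":0},
  ],
)

```text
t: 7.68
position: [0.5057, 0.0086, 0.14]
eef_rot: [0.799, -0.601, 0.001, -0.0]
contact_force: [0.8, 0.8, 0.3]
finger_gap: 0.0683
```

```bash
python3 go.py -36 6 0.15; python3 - <<'E'
from h import *
for n in ["wrist","side"]:
    p,d=ctrl.grab_frame(n); 
    if n=="side": p=cv2.resize(p[130:230,210:340],(686,528),interpolation=cv2.INTER_CUBIC)
    cv2.imwrite(f"pics/{n}8.png",p)
E
```

```text
t 7.675 jig [-41.6   4.  140. ] move [-0.002  -0.0056 -0.01  ] rot [-0.0007 -0.0007 -0.0047] F [0.8 0.8 0.3] gap 0.0683
```

View pics/wrist8.png

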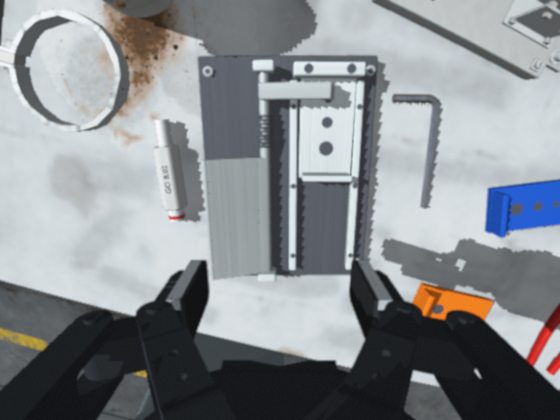

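View pics/side8.png

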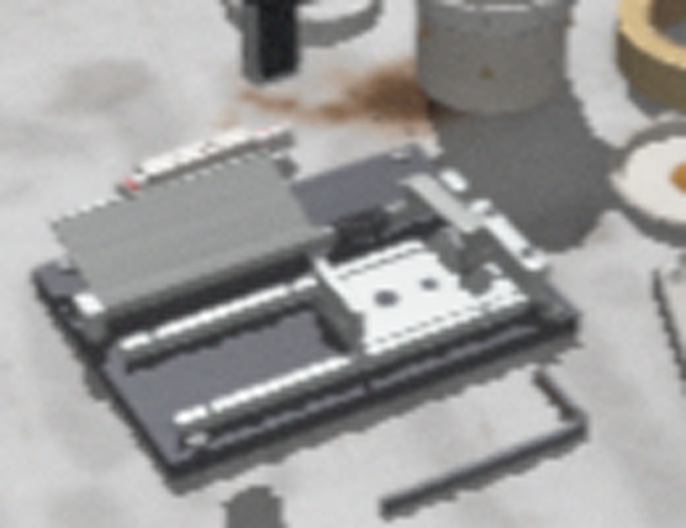

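```bash
python3 - <<'E'
from h import *
p=cv2.imread("pics/wrist8.png")[45:195,190:390]
c=cv2.resize(p,None,fx=4,fy=4,interpolation=cv2.INTER_CUBIC); c=np.clip(c.astype(float)*.9,0,255).astype(np.uint8)
cv2.imwrite("pics/w8c.png",c)
E
```

View pics/w8c.png

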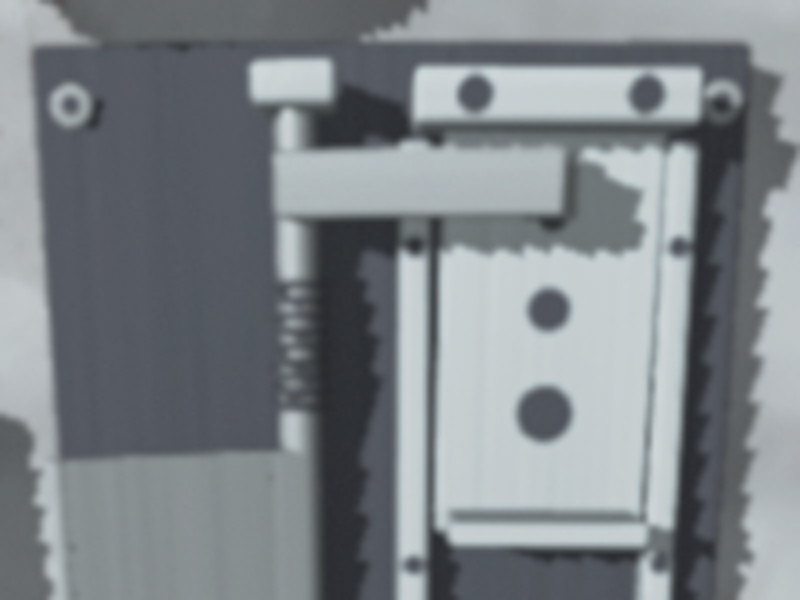

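```bash
python3 - <<'E'
from go import *
for uv,z in [((326,181.5),.034),((330,75.5),.030),((199,57),.01),((376.5,56),.01),((330,81),.018)]: print(jigpos(atz("wrist",uv,z)))
E
```

```text
[-18.7 -33.   34. ]
[ 60.1 -33.7  30. ]
[76.8 66.8 10. ]
[ 77. -73.  10.]
[ 57.4 -35.7  18. ]
```

Emit:
servo_tool(
  rows=[
    {"fingers":0.2,"dx":0,"dy":0.02,"dz":-0.04,"rx":0,"ry":0,"rz":0},
    {"fingers":0.2,"dx":0,"dy":0.02,"dz":-0.04,"rx":0,"ry":0,"rz":0},
    {"fingers":0.2,"dx":0,"dy":0,"dz":0,"rx":0,"ry":0,"rz":0},
    {"fingers":0.2,"dx":0,"dy":0,"dz":0,"rx":0,"ry":0,"rz":0},
  ],
)

```text
t: 8.28
position: [0.4625, -0.0024, 0.2098]
eef_rot: [0.799, -0.601, -0.008, 0.006]
contact_force: [0.2, -0.4, -0.2]
finger_gap: 0.0683
```

```bash
python3 - <<'E'
from h import *
print(ctrl.observe()["t"],ctrl.observe()["contact_force"]); print(ctrl.hand_in())
E
```

```text
8.275 [ 0.23887128 -0.36561995 -0.24330888]
the job is handed in; nothing more can be done
None
```

The plate is loaded and the job handed in at 8.3 s. I pressed the paddle level with one fingertip and held it there. With the other fingertip I pushed the silver plate by its lip, under the raised jaw, to the end stop. Then I backed off the lip, let the clip come down on the plate and took the hand up to 0.21 m.

**Home against the stop:** the hand stopped advancing at the expected point (jig x of about -29 mm). A firmer push to about 38 N gained only 0.5 mm. That reading is on the fingertips, and the wrist force stayed well under its limit.

**Last pictures:** they show no gap at the stop, the jaw on the plate, and the plug gauge and hex key apparently where they were. I did not re-check the screwdriver, pliers and spanner at the end, but the arm passed well above them and met nothing.

**Disagreement:** the lip-to-stop distance measured in the picture was 78.8 mm against a nominal 80 mm. The base front edge also read 3 mm short. Both are about what the pixel size and calibration allow.

**Not measured:** I judged the clip from the pictures only and did not read its angle.

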